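Hood over the rail, cast lever held level over its fixture

ROBOT

A 6-joint arm with a two-finger parallel gripper is mounted at the origin on the work surface. World frame = base frame: x ahead of the robot, y to its left, z up, the work surface at z = 0. Lengths are in m, angles in rad, forces in N, time in s.
With the tool pointing down it reaches from about 0.325 to 0.85 m from the base axis. Payload 4.4 kg.
Tool frame: the origin (TCP) lies midway between the tips of the shut fingers; the grasp point (between the pads) lies 19 mm behind it (robot.grip_depth is the distance from the TCP to the grasp point, in m); z points along the fingers, y is the direction in which the jaws open and shut (so a half turn about z gives the same grasp; the last joint's range is limited). The gripper opens to 94 mm and grips with 3 to 60 N. Pads are 16 mm wide; open, the fingers measure 119 mm over their backs; the gripper's body (75 mm by 177 mm) begins 78 mm behind the grasp point.
Start: joints at [-1.411, 0.207, 1.542, -0, 1.393, -0.15], TCP at [0.176, -0.547, 0.205] pointing down, gripper open.
Joint ranges: [-2.73, 2.73], [-0.86, 2.22], [0.23, 2.46], [-1.11, 4.25], [0.08, 2.63], [-2.82, 2.82]. Speed limits (rad/s): [2.79, 2.79, 3.14, 3.14, 3.14, 3.14].

INTERFACE

Orientations are given as a unit quaternion [w, x, y, z].
In Python, from workcell import get_state, eyes, job, robot gives the robot as it stands. The module is installed in compiled form; this text tells all that it offers.
- The arm moves only by the tool play_rows, never from a script. Its argument "targets" is a list of rows, each a list of 7 numbers: the shift along the tool's x, y, z in cm, then the turn, a rotation vector about the tool's x, y, z in rad, then the gripper's target within -1 to 1 (fully open at 1, half-way at 0, shut at -1). A call has exactly 10 rows; each row shifts and turns the commanded pose from where the row before left it, along the tool's axes as they then stand; what a row does not reach is not made up. A row lasts 1/8 s, in which the tool goes at most 62.5 mm and 10.7 degrees, less where a joint would pass 70% of its speed; a pose out of reach is approached as far as the arm can. A call with a gripper value outside its range is refused whole. The fingers move at their own pace and stop on an object; "grip_force" is the grip in N (left out, the last holds). Time passes only in rows, so rows that do not move let the fingers close, or fill a call up. It gives the time, the measured TCP pose, the force and the opening at its end, in the units of the state.
- get_state(): the state, without advancing time (a new reading comes with each control period).
- eyes.capture(name): name is "scene" or "top" or "wrist"; returns a dict with "frame" (384x512x3 uint8, blue, green, red), "fx", "fy", "cx", "cy" (pixels), "k1" (the pictures are not rectified: a ray, as slopes to the right and down, at radius r is drawn at 1 + k1 r^2 times it, then the intrinsics apply), "rvec" (rotation vector, rad) and "tvec" (3), from world to camera coordinates, as OpenCV has them. Camera axes: x right, y down, z forward; pixel columns grow to the right and rows downward; lengths in m; the calibration is good to about 2 mm. A picture is of the moment at which its call begins. There is no depth.
- job.sign_off(): hands the job in, once; it reports no verdict.
The state is a dict: "clock": time; "qpos": joint angles; "dq": joint speeds; "tau": joint torques, N m; "eef_pos": TCP position; "eef_rot": TCP orientation; "ft_force": force on the tool from outside, world axes, zero at the start; "moment": the same for the moment, N m; "grip_width": opening from 0.0 (shut) to 1.0 (fully open).
Only numpy, scipy, OpenCV 4.12 (cv2) and the standard library are available. Lean on these libraries where they do the work, as an engineer would, in place of code of your own. Each camera call takes 0.05 s, during which the arm holds its last target. There are 200 camera calls.

TASK

Uncover the fixture: lift the folded metal hood off it by its fin and hang the hood astride the horizontal rail, then let go. Next pick the cast lever up by its balance point and hold it level in the air above the fixture, big hub over the thick post and small eye over the thin pin, about 4 cm clear above their tips and not touching them. Finish while still holding it there, and leave everything else on the bench as it is.

Things in the scene. Friction and masses are not known exactly. Their poses are not given: they have to be found in the camera images.
- fixture: fixed dark steel fixture, base plate 240 x 110 x 18 mm. Origin: centre of its underside, on the bench; +x along its length from thick post to thin pin, z up. Post (18 mm diameter) at x = -75 mm, pin (8 mm) at x = +75 mm, y = 0, their tips 53 mm above the bench. A stop block (16 x 60 mm, top 40 mm above the bench) crosses the plate at x = -110 mm, by the post. The hood covers post and pin at first.
- post_tip (a point): centre of the top of the thick post, 53 mm above the bench
- pin_tip (a point): centre of the top of the thin pin, 53 mm above the bench
- hood: loose tent-like hood of 3 mm aluminium sheet, about 0.28 kg, open ends, 190 mm long (x), standing on the fixture's plate: upright skirts 55 mm tall, 86 mm apart outside, 80 inside; roof to a ridge, inner apex at 85 mm, outside 89 mm. On the ridge's middle a grip fin 50 mm long (x), 10 mm thick (y), top at 120 mm. Origin: centre of its foot; z up. Hung on the rail its origin is 75 mm below the bar's axis.
- hood_fin (a point): point to grip on the hood's fin, 12 mm below the fin's top, 108 mm above the hood's origin
- rail: fixed steel rail: a horizontal round bar of 16 mm diameter, along the rail's y, 280 mm long, its axis 150 mm above the bench, on two end posts. Origin: on the bench below the bar's middle; z up.
- rail_mid (a point): middle of the bar, on its axis, 150 mm above the bench
- lever: loose grey cast-iron lever, 0.5 to 0.8 kg, lying flat: big hub (46 mm diameter, 40 tall, 20 bore) at x = -75 mm, small eye (26 mm diameter, 40 tall, 10 mm hole) at x = +75 mm, joined by a straight web 14 mm wide (y), from 14 to 32 mm above the underside. Origin: on the underside midway between the bores; +x from hub to eye, z up. It balances on the web at x = -27 mm, nearer the hub.
- balance (a point): the lever's balance point, in the middle of the web's section: 23 mm above the underside, 48 mm from the hub's axis towards the eye
- hub (a point): centre of the big hub's bore at the lever's underside
- eye (a point): centre of the small eye's hole at the lever's underside
- collar: bystander: loose steel collar, 34 mm diameter, 14 mm tall, lying near the lever; origin under its centre
- jar: bystander: loose jar, 48 mm diameter, 65 mm tall, standing behind the rail; origin under its centre
- link: bystander: small loose straight link, 90 mm long, 14 mm tall, with two equal ends, between robot and fixture; origin under its centre
- mug: bystander: loose white mug, 76 mm diameter, 90 mm tall, at the back; origin under its centre
- bottle: bystander: loose bottle, 56 mm diameter, 150 mm tall, at the back; origin under its centre
- driver: bystander: screwdriver lying near the robot
- tape: bystander: roll of tape, 84 mm diameter, 22 mm tall, near the robot; origin under its centre
Not all that is in view belongs to the job. Leave any red look-alike of the hood alone.

How it is judged:
By the outcome, as a careful person would: the job done as asked, in the order asked, and still so for the second after the job is handed in, while the arm keeps its last pose, push and grip.
It also fails if it takes over 53 s, if anything falls off the work surface, if the arm or the gripper's body presses on something with over 40 N, if the wrist force passes 120 N, or if a joint passes its speed limit or range.

## Working session

There is one attempt and no reset: what is moved stays moved. The work goes in short steps, Python scripts to look and compute and a tool call to move; the robot and the scene stay as the last step left them, time stands still between calls to the robot, and variables do not carry over. Pictures are saved under pics/ and viewed, about 8 in all and at most 12, crops included, and the job is handed in when it is done.

Besides the shell and the picture viewer there is one more tool, called after "Emit:" by a JSON object that holds its "fn" and its "kwargs". play_rows: Moves the arm, as the interface text tells. Its arguments: {"type":"object","properties":{"targets":{"type":"array"},"grip_force":{"type":"number"}},"required":["targets"]}

```bash
mkdir -p pics
cat > h.py <<'E'
import numpy as np, cv2, pickle
from workcell import get_state, eyes, job, robot
from scipy.spatial.transform import Rotation as R
def snap(n,f):
    c=eyes.capture(n); cv2.imwrite(f'pics/{f}.png',c['frame']); pickle.dump(c,open(f'pics/{f}.pkl','wb')); return c
def load(f): return pickle.load(open(f'pics/{f}.pkl','rb'))
def proj(c,P):
    P=np.atleast_2d(P).astype(float); Q=P@cv2.Rodrigues(np.array(c['rvec'],float))[0].T+np.ravel(c['tvec'])
    s=Q[:,:2]/Q[:,2:]; s=s*(1+c['k1']*(s**2).sum(1,keepdims=True))
    return s*[c['fx'],c['fy']]+[c['cx'],c['cy']]
def ray(c,u,v):
    K=np.array([[c['fx'],0,c['cx']],[0,c['fy'],c['cy']],[0,0,1.]])
    s=cv2.undistortPoints(np.array([[[u,v]]],float),K,np.array([c['k1'],0,0,0.]))[0,0]
    M=cv2.Rodrigues(np.array(c['rvec'],float))[0]; t=np.ravel(c['tvec'])
    return -M.T@t, M.T@np.array([s[0],s[1],1])
def at(c,u,v,z):
    o,d=ray(c,u,v); return o+d*(z-o[2])/d[2]
E
python3 - <<'E'
from h import *
for n in('scene','top'):
    c=snap(n,n+'0'); cv2.imwrite(f'pics/{n}0b.png',cv2.resize(c['frame'],(800,600)))
    print(n,ray(c,256,192),c['fx'],c['k1'])
s=get_state(); print(s); print([x for x in dir(robot) if x[0]!='_'])
E
```

```text
scene (array([1.01135113, 0.54612162, 1.1495091 ]), array([-0.40214107, -0.40666544, -0.82038226])) 470.179946449155 -0.19760110475067336
top (array([0.32163332, 0.03391478, 1.04985237]), array([ 0.15391631, -0.01663496, -0.98809437])) 378.12692610360244 -0.03031232103190755
{'clock': 0.1, 'qpos': array([-1.41049382e+00,  2.07330490e-01,  1.54281260e+00, -1.03004548e-05,
        1.39351136e+00, -1.50458359e-01]), 'dq': array([-0.0009768 , -0.00159428, -0.00301318,  0.00183036, -0.00190029,
        0.00020028]), 'tau': array([-5.89948631e-04, -3.71862566e+01, -2.82291806e+01,  6.99926913e-02,
        3.11995915e-02, -5.91886374e-05]), 'eef_pos': array([ 0.17571493, -0.54671901,  0.20440866]), 'eef_rot': array([-1.03085709e-03,  9.87952061e-01,  1.54756782e-01, -1.01426230e-05]), 'ft_force': array([-0.25694637, -0.06038445, -0.99116094]), 'moment': array([-0.00149455,  0.00859378, -0.03154946]), 'grip_width': 0.9999901690819608}
['Unreachable', 'grip_depth']
```

View pics/scene0b.png

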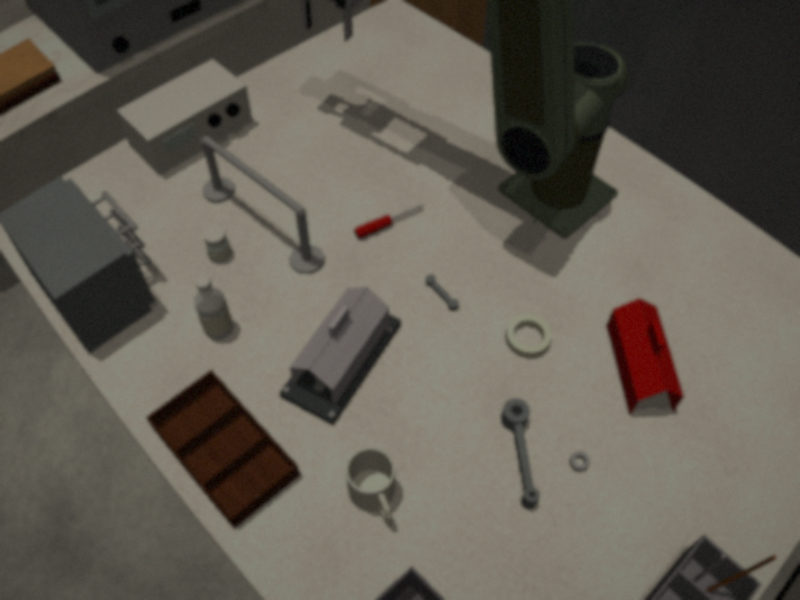

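View pics/top0b.png

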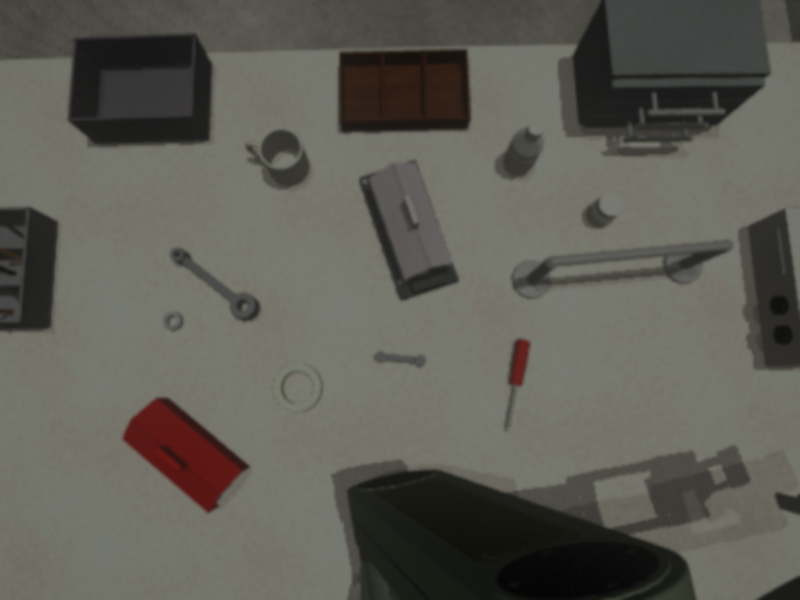

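The scene picture shows the grey hood on its fixture (scene 335,345; top 410,210). The rail is at right in top (550,263 to 730,245), the lever at left (hub 245,305; eye 180,256), and the red look-alike is at lower left. Next I'll zoom in on those areas.

Run:
```python
from h import *
T=load('top0');S=load('scene0')
k=1.5625
for n,u,v,z in [('finA',404,196,.138),('finB',416,225,.138),('hub',243,306,.04),('eye',180,256,.04),('railL',552,263,.15),('railR',728,245,.15)]:
    print(n,at(T,u/k,v/k,z).round(3))
for n,u,v,z in [('finA',348,311,.138),('finB',333,331,.138),('hub',516,410,.04),('eye',531,496,.04),('rA',208,142,.15),('rB',301,212,.15)]:
    print('S',n,at(S,u/k,v/k,z).round(3))
def crop(c,x,y,w,h): return cv2.resize(c['frame'][y:y+h,x:x+w],(400,300),interpolation=cv2.INTER_CUBIC)
m=np.vstack([np.hstack([crop(T,215,95,100,100*3//4+25)[:,:],crop(S,170,170,100,108)]),np.hstack([crop(T,95,145,88,66),crop(S,300,245,100,88)])])
cv2.imwrite('pics/m1.png',cv2.convertScaleAbs(m,alpha=1.8))
```

```text
finA [0.633 0.008 0.138]
finB [ 0.584 -0.01   0.138]
hub [0.475 0.289 0.04 ]
eye [0.567 0.402 0.04 ]
railL [ 0.514 -0.22   0.15 ]
railR [ 0.537 -0.502  0.15 ]
S finA [0.594 0.002 0.138]
S finB [0.638 0.015 0.138]
S hub [0.479 0.293 0.04 ]
S eye [0.575 0.412 0.04 ]
S rA [ 0.539 -0.489  0.15 ]
S rB [ 0.52  -0.213  0.15 ]
```

View pics/m1.png

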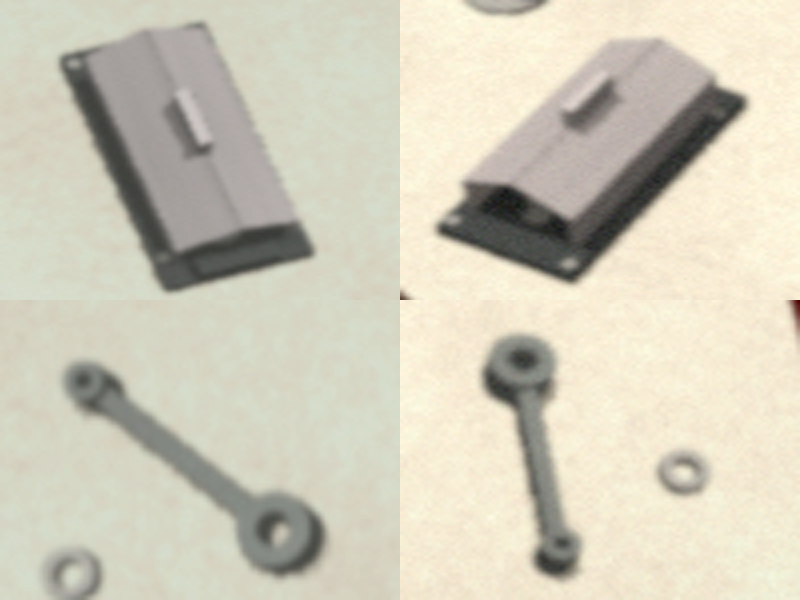

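```bash
cat > fit.py <<'E'
from h import *
from scipy.optimize import least_squares
T=load('top0');S=load('scene0')
def pose(p,L):
    c,s=np.cos(p[2]),np.sin(p[2]); L=np.array(L,float)
    return np.c_[p[0]+c*L[:,0]-s*L[:,1],p[1]+s*L[:,0]+c*L[:,1],L[:,2]]
def fit(obs,p0,z=0):
    # obs: list of (cam, local pts, pixels)
    f=lambda p:np.concatenate([(proj(c,pose(p,L))-np.array(px)).ravel() for c,L,px in obs])
    r=least_squares(f,p0); return r.x,r.fun
E
python3 - <<'E'
from fit import *
h=.37
tp=np.array([[230.5,114.3],[256.2,191.7],[293.2,178.3]])-h
tl=[[.12,.055,.018],[-.12,.055,.018],[-.12,-.055,.018]]
sp=np.array([[179.25,253.5],[213.2,270.8],[256.7,205.3]])-h
# scene: left corner = far(+x) right(-y)
sl=[[.12,-.055,.018],[.12,.055,.018],[-.12,.055,.018]]
for o in([(T,tl,tp)],[(S,sl,sp)],[(T,tl,tp),(S,sl,sp)]):
    x,f=fit(o,[.6,0,.35]); print('fix',x.round(4),f.round(1))
ll=[[-.075,0,.04],[.075,0,.04]]
lt=np.array([[155.9,196],[113.9,162.8]])-h; ls=np.array([[330.25,263.2],[340.75,317.4]])-h
for o in([(T,ll,lt)],[(S,ll,ls)],[(T,ll,lt),(S,ll,ls)]):
    x,f=fit(o,[.52,.35,.88]); print('lev',x.round(4),f.round(1))
x=np.array
# rail mosaic
def crop(c,x,y,w,hh,W,H): return cv2.resize(c['frame'][y:y+hh,x:x+w],(W,H),interpolation=cv2.INTER_CUBIC)
m=np.vstack([crop(T,320,130,160,64,800,320),crop(S,120,80,160,56,800,280) if 0 else np.hstack([crop(S,120,80,100,70,400,280),crop(T,230,120,60,42,400,280)])])
cv2.imwrite('pics/m2.png',cv2.convertScaleAbs(m,alpha=1.8))
E
```

```text
fix [ 0.6151 -0.0008  0.2988] [-0.9 -1.1  0.2  0.   0.7  1. ]
fix [0.6172 0.0033 0.316 ] [-0.5 -0.3  0.3  0.6  0.2 -0.3]
fix [0.616  0.0015 0.3114] [-2.1 -1.  -0.  -0.2  0.3  0.3 -0.6 -1.2 -0.  -0.2  0.1 -0.8]
lev [0.5232 0.3477 0.8911] [-0.2 -0.2  0.2  0.2]
lev [0.5274 0.3527 0.9094] [ 0.   0.1 -0.  -0.1]
lev [0.5253 0.3504 0.9003] [-1.  -1.1 -0.9 -0.3  0.1 -1.  -0.4 -1.3]
```

View pics/m2.png

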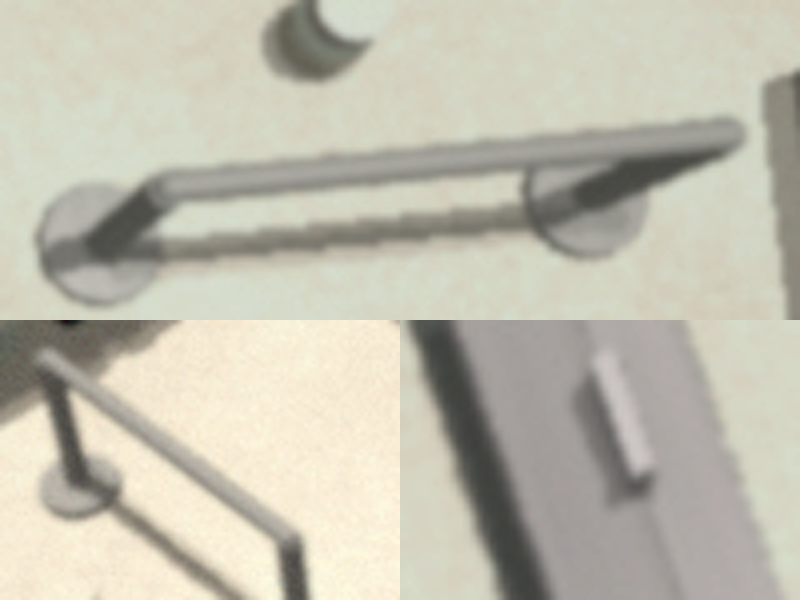

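Run:
```python
from fit import *
h=.4
rl=[[0,.14,.15],[0,-.14,.15]]
rt=np.array([[351,168],[469,157]])-h; rs=np.array([[192.5,135],[130,89.5]])-h
for o in([(T,rl,rt)],[(S,rl,rs)],[(T,rl,rt),(S,rl,rs)]):
    x,f=fit(o,[.52,-.35,0]); print('rail',x.round(4),f.round(1))
print('fin T',at(T,263.3-h,134.5-h,.138), 'S',at(S,170+187/4-h,170+98*.36-h,.138))
a=at(T,230+200/6.667-h,120+32/6.667-h,.138);b=at(T,230+245/6.667-h,120+160/6.667-h,.138);print(a,b,np.arctan2(*(a-b)[1::-1]))
w=snap('wrist','w0');print('wrist',ray(w,256,192),get_state()['eef_pos'])
```

```text
rail [ 0.5266 -0.3607  0.067 ] [ 3.1 -0.4 -3.2  0.6]
rail [ 0.5303 -0.36    0.0914] [-0.5 -0.7  0.6  0.9]
rail [ 0.5279 -0.3608  0.0755] [ 3.1 -0.5 -3.3 -0.4 -0.6 -0.8  1.6 -0. ]
fin T [ 0.60999483 -0.00262613  0.138     ] S [0.618153   0.00473304 0.138     ]
[0.63556884 0.00492269 0.138     ] [ 0.58517    -0.01048993  0.138     ] 0.2967811712533591
wrist (array([ 0.24484223, -0.52498571,  0.382838  ]), array([-0.2340582 , -0.06864183, -0.969813  ])) [ 0.17569707 -0.54684167  0.20453762]
```

The two views agree to within about 4 mm. My estimates are:

| Item | x (m) | y (m) | Yaw (rad) |
|---|---|---|---|
| Fixture and hood | 0.616 | 0.001 | 0.31 |
| Rail | 0.528 | -0.361 | 0.08 |
| Lever | 0.525 | 0.350 | 0.90 |

The stop block is on the robot side, so the post is nearer the robot. I'll move above the fin.

Emit:
{"fn": "play_rows", "kwargs": {"targets": [[2.9,-1.9,-1,0,0,0,1],[2.9,-1.9,-1,0,0,0,1],[2.9,-1.9,-1,0,0,0,1],[2.9,-1.9,-0.5,0,0,0,1],[2.9,-1.9,0,0,0,0,1],[2.9,-1.9,0,0,0,0,1],[2.9,-1.9,0,0,0,0,1],[2.9,-1.9,0,0,0,0,1],[2.9,-1.9,0,0,0,0,1],[2.9,-1.9,0,0,0,0,1]]}}

```text
clock: 1.4
eef_pos: [0.3943, -0.2767, 0.2402]
eef_rot: [-0.0, 0.988, 0.155, -0.0]
ft_force: [-0.0, 0.1, -0.6]
grip_width: 1.002
```

Emit:
{"fn": "play_rows", "kwargs": {"targets": [[2.9,-1.9,0,0,0,0,1],[2.9,-1.9,0,0,0,0,1],[2.9,-1.9,0,0,0,0,1],[2.9,-1.9,0,0,0,0,1],[2.9,-1.9,0,0,0,0,1],[2.9,-1.9,0,0,0,0,1],[2.9,-1.9,0,0,0,0,1],[2.9,-1.9,0,0,0,0,1],[2.9,-1.9,0,0,0,0,1],[2.4,-2.7,0,0,0,0,1]]}}

```text
clock: 2.65
eef_pos: [0.6051, -0.0015, 0.2398]
eef_rot: [-0.0, 0.988, 0.155, -0.0]
ft_force: [-0.6, -1.1, 0.7]
grip_width: 1.0
```

```bash
cat >> fit.py <<'E'
def st():
    s=get_state(); M=R.from_quat(np.array(s['eef_rot'])[[1,2,3,0]]).as_matrix()
    print('t',s['clock'],'pos',np.round(s['eef_pos'],4),'yaw',np.arctan2(M[1,0],M[0,0]).round(4),'z',M[:,2].round(4),'F',np.round(s['ft_force'],2),'g',round(s['grip_width'],3)); return s,M
def goal(p,yaw):
    s,M=st(); Y=R.from_euler('z',yaw)*R.from_matrix(np.diag([1,-1,-1.]))
    print('shift cm',(M.T@(np.array(p)-s['eef_pos'])*100).round(2),'rot',(R.from_matrix(M).inv()*Y).as_rotvec().round(4))
E
python3 - <<'E'
from fit import *
s,M=st(); w=snap('wrist','w1'); im=cv2.resize(w['frame'],(768,576),interpolation=cv2.INTER_CUBIC)
im=cv2.convertScaleAbs(im,alpha=1.5)
p=[.616,.0015,.31]
L=[[.025,.005,.138],[.025,-.005,.138],[-.025,-.005,.138],[-.025,.005,.138],[.095,0,.107],[-.095,0,.107],[-.12,.055,.018],[-.12,-.055,.018],[.12,.055,.018],[.12,-.055,.018]]
for q in proj(w,pose(p,L)): print(q.round(1)); cv2.circle(im,tuple(int(a) for a in q*1.5),2,(0,0,255),-1)
cv2.imwrite('pics/w1b.png',im)
E
```

```text
t 2.65 pos [ 0.6051 -0.0015  0.2398] yaw 0.3103 z [-8.e-04 -0.e+00 -1.e+00] F [-0.56 -1.06  0.69] g 1.0
[252.2 155. ]
[263.4 155. ]
[263.1 208.2]
[252.5 208.2]
[257.8  77.1]
[257.8 261. ]
[218.1 248.1]
[297.2 248. ]
[212.1  63.9]
[303.2  63.9]
```

View pics/w1b.png

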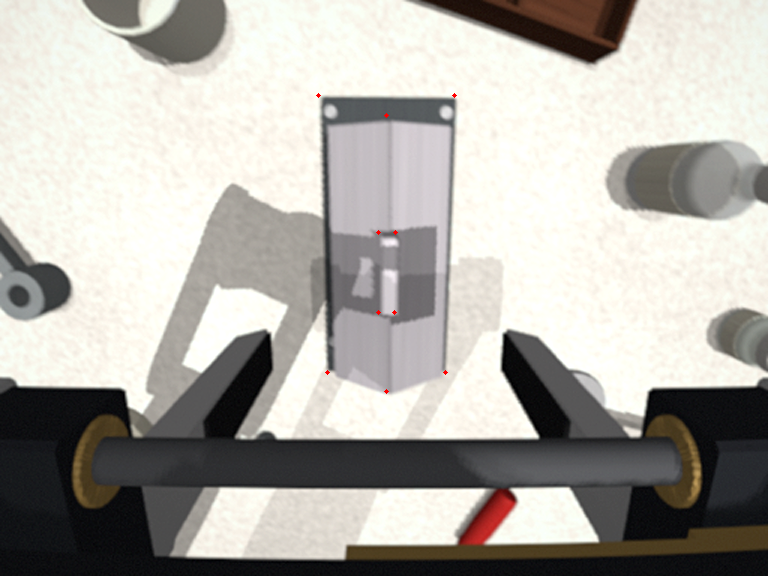

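The wrist view confirms the pose. The fin centre is at (389,275) and was predicted at (386,272), so it is off by less than 2 mm. I'll descend and grip.

Emit:
{"fn": "play_rows", "kwargs": {"targets": [[0.5,0.1,2,0,0,0,1],[0.5,0.1,2.5,0,0,0,1],[0,0,2.5,0,0,0,1],[0,0,2.5,0,0,0,0.6],[0,0,1.8,0,0,0,0.3],[0,0,1,0,0,0,0],[0,0,0.6,0,0,0,-0.4],[0,0,0,0,0,0,-1],[0,0,0,0,0,0,-1],[0,0,0,0,0,0,-1]], "grip_force": 35}}

```text
clock: 3.95
eef_pos: [0.6154, -0.0011, 0.1124]
eef_rot: [0.0, 0.988, 0.155, 0.001]
ft_force: [1.3, -0.2, 0.0]
grip_width: 0.29
```

Emit:
{"fn": "play_rows", "kwargs": {"targets": [[0,0,0.3,0,0,0,-0.4],[0,0,0,0,0,0,-1],[0,0,0,0,0,0,-1],[0,0,0,0,0,0,-1],[0,0,0,0,0,0,-1],[0,0,0,0,0,0,-1],[0,0,-0.5,0,0,0,-1],[0,0,-1,0,0,0,-1],[0,0,-1.5,0,0,0,-1],[0,0,-1.5,0,0,0,-1]]}}

```text
clock: 5.2
eef_pos: [0.6151, -0.001, 0.155]
eef_rot: [0.0, 0.988, 0.155, 0.001]
ft_force: [-0.1, -0.5, -2.6]
grip_width: 0.103
```

Emit:
{"fn": "play_rows", "kwargs": {"targets": [[0,0,-3,0,0,0,-1],[0,0,-3,0,0,-0.06,-1],[0,0,-3,0,0,-0.12,-1],[0,0,-2.5,0,0,-0.14,-1],[0,0,-1.5,0,0,-0.14,-1],[0,0,0,0,0,-0.14,-1],[0,0,0,0,0,-0.14,-1],[0,0,0,0,0,-0.14,-1],[0,0,0,0,0,-0.14,-1],[0,0,0,0,0,-0.14,-1]]}}

```text
clock: 6.45
eef_pos: [0.6148, -0.001, 0.2848]
eef_rot: [0.001, 0.74, 0.673, 0.0]
ft_force: [-0.3, 0.4, -2.3]
grip_width: 0.101
```

Emit:
{"fn": "play_rows", "kwargs": {"targets": [[0,0,0,0,0,-0.12,-1],[0,0,0,0,0,-0.06,-1],[-2.5,-0.9,0,0,0,0,-1],[-4.5,-1.5,0,0,0,0,-1],[-4.7,-1.5,0,0,0,0,-1],[-4.7,-1.5,0,0,0,0,-1],[-4.7,-1.5,0,0,0,0,-1],[-4.7,-1.5,0,0,0,0,-1],[-4.7,-1.5,0,0,0,0,-1],[-3,-1,0,0,0,0,-1]]}}

```text
clock: 7.7
eef_pos: [0.532, -0.3461, 0.2847]
eef_rot: [0.001, 0.679, 0.734, -0.0]
ft_force: [0.5, 0.5, -2.4]
grip_width: 0.103
```

Emit:
{"fn": "play_rows", "kwargs": {"targets": [[-1.5,-0.5,0,0,0,0,-1],[0,0,0,0,0,0,-1],[0,0,0,0,0,0,-1],[0,0,0,0,0,0,-1],[0,0,0,0,0,0,-1],[0,0,0,0,0,0,-1],[0,0,0,0,0,0,-1],[0,0,0,0,0,0,-1],[0,0,0,0,0,0,-1],[0,0,0,0,0,0,-1]]}}

```text
clock: 8.95
eef_pos: [0.5291, -0.3591, 0.2834]
eef_rot: [0.0, 0.678, 0.735, 0.0]
ft_force: [0.7, 0.2, -2.2]
grip_width: 0.101
```

Run:
```python
from fit import *
goal([.5285,-.361,.285],1.65)
S=snap('scene','s2');T=snap('top','t2');w=snap('wrist','w2')
s,M=st(); p=s['eef_pos']; z0=p[2]-.092
H=[[a,b,z0+c] for a in(-.095,.095) for b,c in((-.043,0),(.043,0),(-.043,.055),(.043,.055),(0,.089))]+[[.025,0,z0+.12],[-.025,0,z0+.12]]
yaw=np.arctan2(M[1,0],M[0,0])
def ov(c,x,y,ww,hh):
    k=400/ww; im=cv2.convertScaleAbs(cv2.resize(c['frame'][y:y+hh,x:x+ww],(400,300),interpolation=cv2.INTER_CUBIC),alpha=1.6)
    for P,col in((pose([p[0],p[1],yaw],H),(0,0,255)),(pose([.528,-.361,.0755],[[0,a,.15] for a in np.linspace(-.14,.14,8)]),(0,255,0))):
        for q in proj(c,P): cv2.circle(im,tuple(int(v) for v in (q-[x,y])*k),2,col,-1)
    return im
a=np.hstack([ov(S,110,60,160,120),ov(T,310,90,180,135)])
b=np.hstack([ov(w,0,0,512,384),np.zeros((300,400,3),np.uint8)])
cv2.imwrite('pics/m3.png',np.vstack([a,b]))
```

```text
t 8.95 pos [ 0.5291 -0.3591  0.2834] yaw 1.6507 z [ 0.  0. -1.] F [ 0.69  0.21 -2.19] g 0.101
shift cm [-0.18 -0.07 -0.16] rot [ 0.     -0.      0.0007]
t 9.1 pos [ 0.5291 -0.3591  0.2834] yaw 1.6507 z [ 0.  0. -1.] F [-0.2  -0.56 -1.72] g 0.106
```

View pics/m3.png

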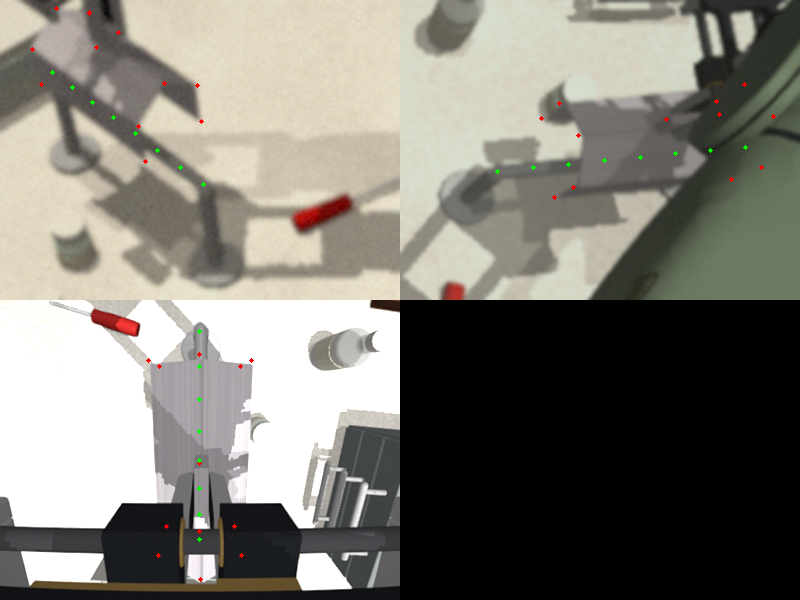

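The hood sits centred over the bar. In the wrist view its front corners are at (151,363) and (252,363), with the bar end at (201,328). I'll lower it.

Emit:
{"fn": "play_rows", "kwargs": {"targets": [[-0.1,0,1,0,0,0,-1],[0,0,1.5,0,0,0,-1],[0,0,1.5,0,0,0,-1],[0,0,1.5,0,0,0,-1],[0,0,1.5,0,0,0,-1],[0,0,1.5,0,0,0,-1],[0,0,1.2,0,0,0,-1],[0,0,0.8,0,0,0,-1],[0,0,0.4,0,0,0,-1],[0,0,0,0,0,0,-1]]}}

```text
clock: 10.35
eef_pos: [0.5292, -0.3601, 0.1744]
eef_rot: [0.0, 0.678, 0.735, -0.0]
ft_force: [0.0, 0.5, -2.5]
grip_width: 0.106
```

Emit:
{"fn": "play_rows", "kwargs": {"targets": [[0,0,0.2,0,0,0,-1],[0,0,0.1,0,0,0,-1],[0,0,0.1,0,0,0,-1],[0,0,0.1,0,0,0,-1],[0,0,0,0,0,0,-1],[0,0,0,0,0,0,-1],[0,0,0,0,0,0,-1],[0,0,0,0,0,0,-1],[0,0,0,0,0,0,-1],[0,0,0,0,0,0,-1]]}}

```text
clock: 11.6
eef_pos: [0.5292, -0.36, 0.1695]
eef_rot: [-0.0, 0.678, 0.735, 0.0]
ft_force: [-0.5, 1.2, -3.2]
grip_width: 0.102
```

Still carrying the full weight, so I'll go on slowly.

Emit:
{"fn": "play_rows", "kwargs": {"targets": [[0,0,0.1,0,0,0,-1],[0,0,0,0,0,0,-1],[0,0,0.1,0,0,0,-1],[0,0,0,0,0,0,-1],[0,0,0,0,0,0,-1],[0,0,0,0,0,0,-1],[0,0,0,0,0,0,-1],[0,0,0,0,0,0,-1],[0,0,0,0,0,0,-1],[0,0,0,0,0,0,-1]]}}

```text
clock: 12.85
eef_pos: [0.5292, -0.3601, 0.1675]
eef_rot: [0.0, 0.678, 0.735, -0.0]
ft_force: [0.2, 0.5, -2.7]
grip_width: 0.109
```

Run:
```python
from fit import *
st()
```

```text
t 12.85 pos [ 0.5292 -0.3601  0.1675] yaw 1.6507 z [ 0. -0. -1.] F [ 0.16  0.54 -2.72] g 0.109
```

Emit:
{"fn": "play_rows", "kwargs": {"targets": [[0,0,0.1,0,0,0,-1],[0,0,0,0,0,0,-1],[0,0,0.1,0,0,0,-1],[0,0,0,0,0,0,-1],[0,0,0.1,0,0,0,-1],[0,0,0,0,0,0,-1],[0,0,0,0,0,0,-1],[0,0,0,0,0,0,-1],[0,0,0,0,0,0,-1],[0,0,0,0,0,0,-1]]}}

```text
clock: 14.1
eef_pos: [0.5293, -0.3602, 0.1663]
eef_rot: [0.001, 0.678, 0.735, -0.0]
ft_force: [-3.3, 3.0, 6.7]
grip_width: 0.102
```

It now rests on the bar, with the force at +6.7 N. I'll ease up a little, open and retreat.

Emit:
{"fn": "play_rows", "kwargs": {"targets": [[0,0,-0.1,0,0,0,-1],[0,0,0,0,0,0,-0.6],[0,0,0,0,0,0,-0.5],[0,0,0,0,0,0,-0.3],[0,0,0,0,0,0,-0.1],[0,0,0,0,0,0,0],[0,0,-0.5,0,0,0,0],[0,0,-1.5,0,0,0,0],[0,0,-3,0,0,0,0],[0,0,-4,0,0,0,0.3]]}}

```text
clock: 15.35
eef_pos: [0.5288, -0.3598, 0.2565]
eef_rot: [-0.001, 0.678, 0.735, -0.0]
ft_force: [0.5, 0.3, 0.7]
grip_width: 0.57
```

Run:
```python
from fit import *
S=snap('scene','s3');w=snap('wrist','w3')
s,M=st(); z0=.075
H=[[a,b,z0+c] for a in(-.095,.095) for b,c in((-.043,0),(.043,0),(-.043,.055),(.043,.055),(0,.089))]+[[.025,0,z0+.12],[-.025,0,z0+.12]]
def ov(c,x,y,ww,hh):
    k=400/ww; im=cv2.convertScaleAbs(cv2.resize(c['frame'][y:y+hh,x:x+ww],(400,300),interpolation=cv2.INTER_CUBIC),alpha=1.6)
    for q in proj(c,pose([.529,-.360,1.6507],H)): cv2.circle(im,tuple(int(v) for v in (q-[x,y])*k),2,(0,0,255),-1)
    return im
cv2.imwrite('pics/m4.png',np.hstack([ov(S,110,60,160,120),ov(w,0,0,512,384)]))
goal([.509,.3293,.15],.900)
```

```text
t 15.45 pos [ 0.532  -0.3624  0.2633] yaw 1.6508 z [ 0.0097 -0.0086 -0.9999] F [ 0.19 -0.25  0.76] g 0.635
t 15.45 pos [ 0.532  -0.3624  0.2633] yaw 1.6508 z [ 0.0097 -0.0086 -0.9999] F [ 0.19 -0.25  0.76] g 0.635
shift cm [69.24  3.15 10.71] rot [0.0121 0.0056 0.7509]
```

View pics/m4.png

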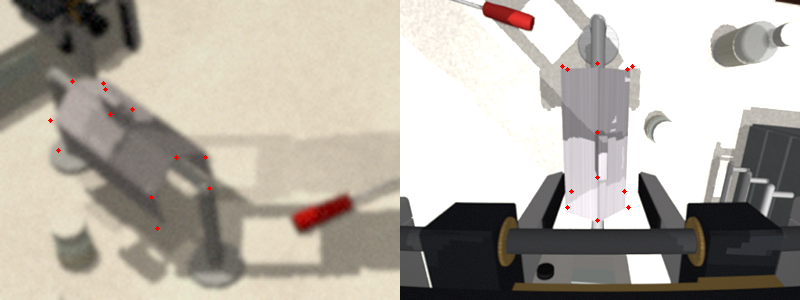

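The hood hangs astride the bar, and the scene outline matches the hung prediction. Next is the lever.

Emit:
{"fn": "play_rows", "kwargs": {"targets": [[2.5,0.1,0,0,0,0,0.3],[4.6,0.2,0,0,0,0,0.3],[4.6,0.2,0,0,0,0,0.3],[4.6,0.2,0,0,0,0,0.3],[4.6,0.2,0,0,0,0,0.3],[4.6,0.2,0,0,0,0,0.3],[4.6,0.2,0,0,0,0,0.3],[4.6,0.2,0,0,0,0,0.3],[4.6,0.2,0,0,0,0,0.3],[4.6,0.3,0,0,0,0,0.3]]}}

```text
clock: 16.7
eef_pos: [0.5137, 0.0806, 0.2555]
eef_rot: [0.0, 0.678, 0.735, 0.0]
ft_force: [1.2, -0.3, 0.5]
grip_width: 0.649
```

Emit:
{"fn": "play_rows", "kwargs": {"targets": [[4.6,0.3,0,0,0,0,0.3],[4.6,0.3,0,0,0,0,0.3],[4.6,0.3,0,0,0,0,0.3],[4.6,0.3,0,0,0,0,0.3],[4.4,0.2,0,0,0,0,0.3],[2.2,0.1,0,0,0,0.08,0.3],[0,0,1,0,0,0.17,0.3],[0,0,2,0,0,0.17,0.3],[0,0,2,0,0,0.17,0.3],[0,0,1,0,0,0.16,0.3]]}}

```text
clock: 17.95
eef_pos: [0.508, 0.3292, 0.1938]
eef_rot: [-0.0, 0.901, 0.433, -0.001]
ft_force: [-0.2, -0.2, 0.6]
grip_width: 0.652
```

Run:
```python
from fit import *
st(); w=snap('wrist','w4'); im=cv2.convertScaleAbs(cv2.resize(w['frame'],(768,576),interpolation=cv2.INTER_CUBIC),alpha=1.3)
p=[.5253,.3504,.9003]
L=[[-.075,0,.04],[.075,0,.04],[-.027,.007,.032],[-.027,-.007,.032]]
for q in proj(w,pose(p,L)): print((q*1.5).round(1)); cv2.circle(im,tuple(int(a) for a in q*1.5),2,(0,0,255),-1)
cv2.imwrite('pics/w4b.png',im)
goal([.5085,.3292,.006],.900)
```

```text
t 17.95 pos [0.508  0.3292 0.1938] yaw 0.8956 z [-0.0023 -0.0011 -1.    ] F [-0.16 -0.15  0.59] g 0.652
[386.3 334.3]
[385.1 124.3]
[376.5 269.6]
[395.4 269.5]
t 18.0 pos [0.5075 0.3289 0.1926] yaw 0.8923 z [-0.0039 -0.0019 -1.    ] F [-1.04 -0.84 -0.46] g 0.646
shift cm [ 0.16  0.09 18.66] rot [-0.0019  0.0039 -0.0077]
```

View pics/w4b.png

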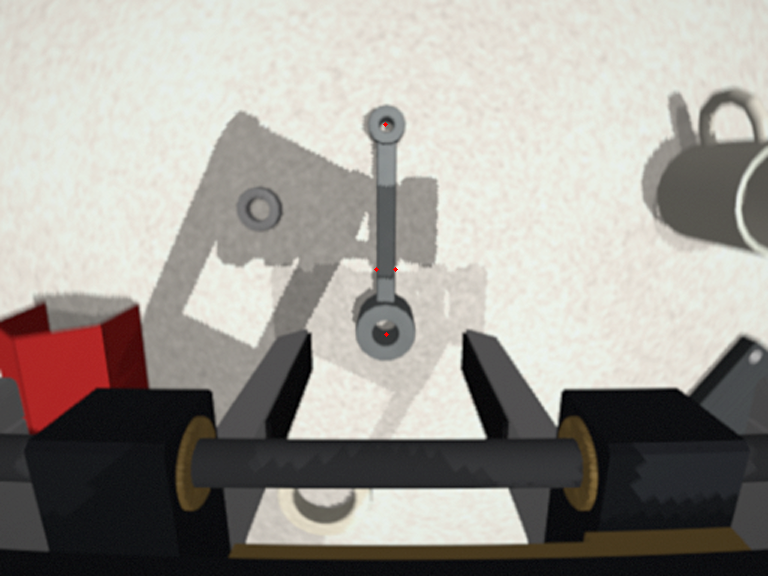

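Red predicted dots fall on the hub bore (386,331), the eye (386,124) and the web, so the lever pose is good to about 1–2 mm. I'll descend and grip.

Emit:
{"fn": "play_rows", "kwargs": {"targets": [[0.2,0.1,2,0,0,0,0.3],[0,0,2.5,0,0,0,0.2],[0,0,2.5,0,0,0,0.1],[0,0,2.5,0,0,0,0],[0,0,2.5,0,0,0,0],[0,0,2.5,0,0,0,0],[0,0,2,0,0,0,0],[0,0,1.2,0,0,0,0],[0,0,0.5,0,0,0,0],[0,0,0,0,0,0,0]]}}

```text
clock: 19.25
eef_pos: [0.5113, 0.3307, 0.0137]
eef_rot: [0.0, 0.9, 0.435, 0.0]
ft_force: [-0.4, -1.1, -0.3]
grip_width: 0.499
```

Run:
```python
from fit import *
goal([.509,.3296,.0045],.900)
```

```text
t 19.25 pos [0.5113 0.3307 0.0137] yaw 0.9011 z [ 5.e-04  2.e-04 -1.e+00] F [-0.4  -1.07 -0.34] g 0.499
shift cm [-0.23 -0.12  0.92] rot [ 0.0002 -0.0005  0.0011]
```

Emit:
{"fn": "play_rows", "kwargs": {"targets": [[-0.2,-0.1,0.4,0,0,0,0],[0,0,0.3,0,0,0,0],[0,0,0.2,0,0,0,-0.3],[0,0,0,0,0,0,-1],[0,0,0,0,0,0,-1],[0,0,0,0,0,0,-1],[0,0,0,0,0,0,-1],[0,0,0,0,0,0,-1],[0,0,0,0,0,0,-1],[0,0,0,0,0,0,-1]], "grip_force": 50}}

```text
clock: 20.5
eef_pos: [0.5085, 0.3301, 0.0046]
eef_rot: [-0.001, 0.9, 0.435, -0.0]
ft_force: [-4.8, 3.2, 1.9]
grip_width: 0.147
```

Emit:
{"fn": "play_rows", "kwargs": {"targets": [[0,0,0,0,0,0,-1],[0,0,-0.3,0,0,0,-1],[0,0,-0.6,0,0,0,-1],[0,0,-1,0,0,0,-1],[0,0,-1,0,0,0,-1],[0,0,-0.5,0,0,0,-1],[0,0,0,0,0,0,-1],[0,0,0,0,0,0,-1],[0,0,0,0,0,0,-1],[0,0,0,0,0,0,-1]]}}

```text
clock: 21.75
eef_pos: [0.5087, 0.3294, 0.038]
eef_rot: [-0.0, 0.9, 0.435, -0.0]
ft_force: [0.6, -0.1, -7.1]
grip_width: 0.145
```

Run:
```python
from fit import *
s,M=st(); m=np.array(s['moment']); print('moment tool',(M.T@m).round(3),s['moment'])
w=snap('wrist','w5'); c=cv2.convertScaleAbs(cv2.resize(w['frame'][40:270,150:370],(574,600),interpolation=cv2.INTER_CUBIC),alpha=1.3)
p=s['eef_pos']; yaw=np.arctan2(M[1,0],M[0,0]); z=p[2]+.019-.023
k=600/230
for q in proj(w,pose([p[0]+.027*np.cos(yaw),p[1]+.027*np.sin(yaw),yaw],[[-.075,0,z+.04],[.075,0,z+.04]])): cv2.circle(c,tuple(int(a) for a in (q-[150,40])*k),3,(0,0,255),-1)
cv2.imwrite('pics/w5b.png',c)
```

```text
t 21.75 pos [0.5087 0.3294 0.038 ] yaw 0.9008 z [-7.e-04 -3.e-04 -1.e+00] F [ 0.56 -0.09 -7.07] g 0.145
moment tool [-0.008  0.008 -0.005] [ 0.00184467 -0.01127812  0.00460262]
```

View pics/w5b.png

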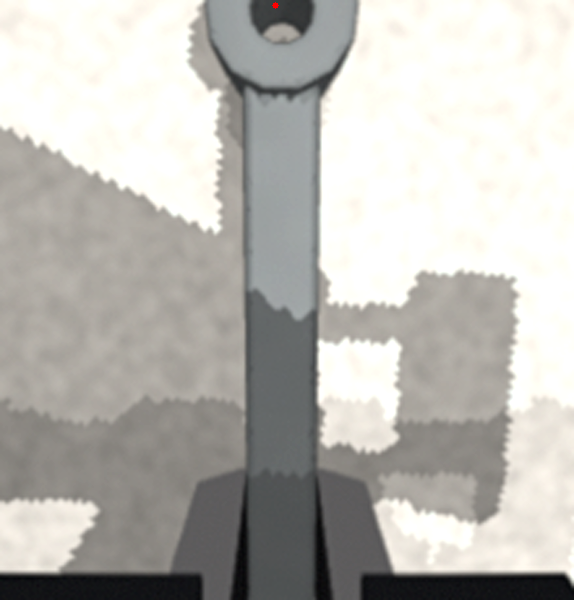

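The lever is lifted at 7 N (about 0.7 kg) with a tilt moment near 0, so it is balanced and level. I'll carry it over the fixture, staying high first.

Emit:
{"fn": "play_rows", "kwargs": {"targets": [[0,0,-2,0,0,0,-1],[0,0,-2.5,0,0,0,-1],[0,0,-2.5,0,0,0,-1],[0,0,-2.5,0,0,0.05,-1],[0,0,-1.5,0,0,0.1,-1],[0,0,0,0,0,0.12,-1],[0,0,0,0,0,0.12,-1],[0,0,0,0,0,0.12,-1],[0,0,0,0,0,0.082,-1],[-0.1,1.6,0,0,0,0,-1]]}}

```text
clock: 23.05
eef_pos: [0.5132, 0.3144, 0.1499]
eef_rot: [-0.0, 0.988, 0.155, 0.001]
ft_force: [0.2, 0.1, -7.7]
grip_width: 0.144
```

Emit:
{"fn": "play_rows", "kwargs": {"targets": [[-0.2,3,0,0,0,0,-1],[-0.3,4,0,0,0,0,-1],[-0.3,4.5,0,0,0,0,-1],[-0.3,4.5,0,0,0,0,-1],[-0.3,4.5,0,0,0,0,-1],[-0.3,4.5,0,0,0,0,-1],[-0.3,4,0,0,0,0,-1],[-0.3,2.5,0,0,0,0,-1],[-0.1,1.5,0,0,0,0,-1],[0,0,0,0,0,0,-1]]}}

```text
clock: 24.3
eef_pos: [0.5905, -0.0088, 0.1489]
eef_rot: [0.0, 0.988, 0.153, 0.0]
ft_force: [-0.3, 0.4, -7.0]
grip_width: 0.148
```

Emit:
{"fn": "play_rows", "kwargs": {"targets": [[0,0,0,0,0,0,-1],[0,0,0,0,0,0,-1],[0,0,0,0,0,0,-1],[0,0,0,0,0,0,-1],[0,0,0,0,0,0,-1],[0,0,0,0,0,0,-1],[0,0,0,0,0,0,-1],[0,0,0,0,0,0,-1],[0,0,0,0,0,0,-1],[0,0,0,0,0,0,-1]]}}

```text
clock: 25.55
eef_pos: [0.5903, -0.0077, 0.1484]
eef_rot: [-0.0, 0.988, 0.154, -0.0]
ft_force: [-0.2, 0.2, -7.2]
grip_width: 0.146
```

Run:
```python
from fit import *
goal([.5898,-.0079,.0976],.308)
s,M=st(); p=s['eef_pos']; yaw=np.arctan2(M[1,0],M[0,0]); z=p[2]-.0046
Lv=pose([p[0]+.027*np.cos(yaw),p[1]+.027*np.sin(yaw),yaw],[[-.075,0,z+.04],[.075,0,z+.04],[-.075,0,z],[.075,0,z]])
Fx=pose([.6155,.0003,.308],[[-.075,0,.053],[.075,0,.053],[-.12,-.055,.018],[-.12,.055,.018],[.12,-.055,.018],[.12,.055,.018],[.075,0,.018],[-.075,0,.018]])
def ov(c,x,y,ww,hh):
    k=400/ww; im=cv2.convertScaleAbs(cv2.resize(c['frame'][y:y+hh,x:x+ww],(400,300),interpolation=cv2.INTER_CUBIC),alpha=1.6)
    for P,col in((Lv,(0,0,255)),(Fx,(0,255,0))):
        for q in proj(c,P): cv2.circle(im,tuple(int(v) for v in (q-[x,y])*k),2,col,-1)
    return im
S=snap('scene','s6');T=snap('top','t6');w=snap('wrist','w6')
cv2.imwrite('pics/m6.png',np.vstack([np.hstack([ov(S,165,165,112,84),ov(T,205,90,120,90)]),np.hstack([ov(w,130,0,256,192),ov(S,100,60,200,150)])]))
```

```text
t 25.55 pos [ 0.5903 -0.0077  0.1484] yaw 0.3087 z [-1.e-04 -0.e+00 -1.e+00] F [-0.2   0.17 -7.17] g 0.146
shift cm [-0.06  0.    5.08] rot [-0.      0.      0.0007]
t 25.55 pos [ 0.5903 -0.0077  0.1484] yaw 0.3087 z [-1.e-04 -0.e+00 -1.e+00] F [-0.2   0.17 -7.17] g 0.146
```

View pics/m6.png

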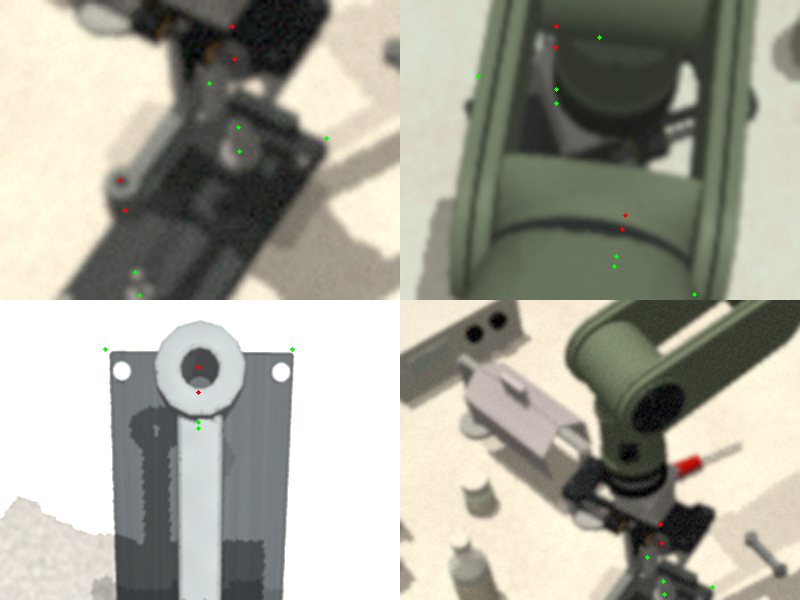

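The wrist view puts the plate corners about 2 mm right and 2 mm back of prediction, and the eye hole is within 1 mm. The hood is seen hanging well at scene-crop (525,395). I'll lower to the hold height with a 1–2 mm correction.

Emit:
{"fn": "play_rows", "kwargs": {"targets": [[-0.1,0.1,1,0,0,0,-1],[-0.1,0,1.2,0,0,0,-1],[0,0,1.2,0,0,0,-1],[0,0,0.9,0,0,0,-1],[0,0,0.5,0,0,0,-1],[0,0,0.3,0,0,0,-1],[0,0,0,0,0,0,-1],[0,0,0,0,0,0,-1],[0,0,0,0,0,0,-1],[0,0,0,0,0,0,-1]]}}

```text
clock: 26.95
eef_pos: [0.5889, -0.0092, 0.0977]
eef_rot: [0.0, 0.988, 0.154, 0.0]
ft_force: [-0.7, 0.1, -6.8]
grip_width: 0.146
```

Run:
```python
from fit import *
goal([.589,-.0090,.0976],.308)
s,M=st(); p=s['eef_pos']; yaw=np.arctan2(M[1,0],M[0,0]); z=p[2]-.0046
print('moment',(M.T@np.array(s['moment'])).round(3))
a=np.linspace(0,6.28,13)[:-1]
ring=lambda x,r,z:[[x+r*np.cos(t),r*np.sin(t),z] for t in a]
Lv=pose([p[0]+.027*np.cos(yaw),p[1]+.027*np.sin(yaw),yaw],[[.075,0,z+.04],[-.075,0,z+.04]]+ring(-.075,.023,z)+ring(.075,.013,z))
Fx=pose([.6148,-.0006,.308],ring(-.075,.009,.053)+ring(.075,.004,.053)+[[-.12,.055,.018],[.12,.055,.018]])
def ov(c,x,y,ww,hh,W,H):
    k=W/ww; im=cv2.convertScaleAbs(cv2.resize(c['frame'][y:y+hh,x:x+ww],(W,H),interpolation=cv2.INTER_CUBIC),alpha=2.2)
    im0=im.copy()
    for P,col in((Lv,(0,0,255)),(Fx,(0,255,0))):
        for q in proj(c,P): cv2.circle(im,tuple(int(v) for v in (q-[x,y])*k),1,col,-1)
    return np.hstack([im0,im])
S=snap('scene','s7');w=snap('wrist','w7')
cv2.imwrite('pics/m7.png',np.vstack([ov(S,170,175,90,68,400,300),ov(w,130,0,256,192,400,300)]))
```

```text
t 26.95 pos [ 0.5889 -0.0092  0.0977] yaw 0.3088 z [ 5.e-04 -1.e-04 -1.e+00] F [-0.71  0.11 -6.76] g 0.146
shift cm [ 0.02 -0.02  0.01] rot [ 0.0002 -0.0005  0.0008]
t 26.95 pos [ 0.5889 -0.0092  0.0977] yaw 0.3088 z [ 5.e-04 -1.e-04 -1.e+00] F [-0.71  0.11 -6.76] g 0.146
moment [-0.026  0.029  0.002]
```

View pics/m7.png

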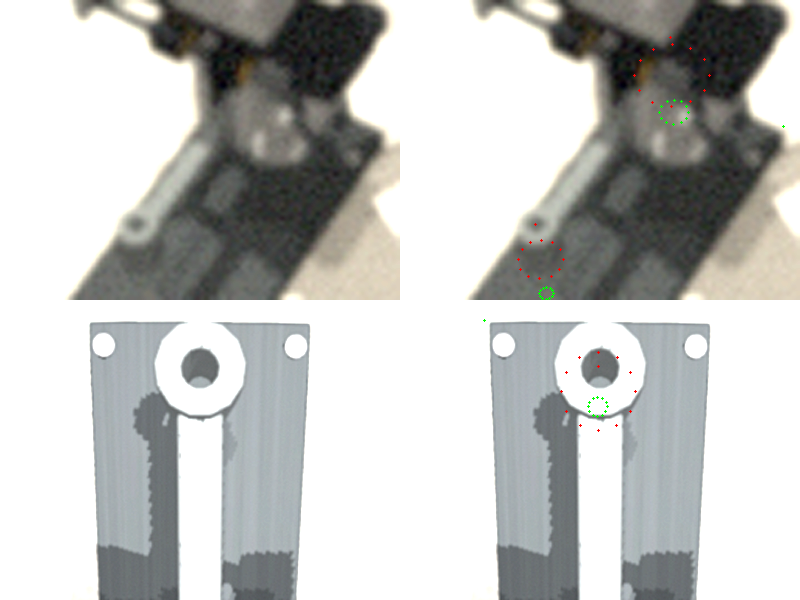

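The lever is held with the eye on the plate's centreline: the hole is at x=200 and the plate middle at x=199.5 in the wrist crop. The post tip shows at the predicted ring at (274,112) in the scene crop, clear of the lever. I'll do a last settle and stability check, then hand in.

Emit:
{"fn": "play_rows", "kwargs": {"targets": [[0,0,0,0,0,0,-1],[0,0,0,0,0,0,-1],[0,0,0,0,0,0,-1],[0,0,0,0,0,0,-1],[0,0,0,0,0,0,-1],[0,0,0,0,0,0,-1],[0,0,0,0,0,0,-1],[0,0,0,0,0,0,-1],[0,0,0,0,0,0,-1],[0,0,0,0,0,0,-1]]}}

```text
clock: 28.3
eef_pos: [0.5887, -0.0092, 0.0975]
eef_rot: [0.0, 0.988, 0.154, 0.0]
ft_force: [-0.6, -0.1, -6.5]
grip_width: 0.146
```

Run:
```python
from fit import *
goal([.589,-.0090,.0976],.308)
S=snap('scene','s8'); a=load('s7')['frame'].astype(int); b=S['frame'].astype(int)
print('scene change',abs(a-b).mean(), (cv2.blur(abs(a-b).max(2).astype(np.float32),(7,7))).max())
print(job.sign_off())
```

```text
t 28.3 pos [ 0.5887 -0.0092  0.0975] yaw 0.3088 z [ 0. -0. -1.] F [-0.62 -0.08 -6.53] g 0.146
shift cm [ 0.03 -0.02 -0.01] rot [ 0.     -0.      0.0008]
scene change 1.6912723117404513 7.5102043
the job is handed in; nothing more can be done
None
```

I lifted the hood off by its fin and hung it astride the rail, then let go. I then picked the lever up at its balance point and handed the job in at about 28 s, still holding it level over the fixture.

**Last checks:**
- **Hood:** it was still hanging on the rail in the last picture that showed it, taken while the lever was held over the fixture. I did not view a picture of it after that.
- **Lever:** the underside is about 93 mm up, roughly 4 cm above the post and pin tips. It stayed steady for the last second at about 6.5 N, which is its weight. The tilt moment read about 0.03 N m at the hold, against 0.01 just after lifting, so it is level to within what I could measure.
- **Scene:** there was no visible change between the last two scene pictures.

**What disagreed or stayed unseen:**
- The cameras differed by 2–4 mm on the fixture's position. I corrected by 1–2 mm using the wrist view, which then showed the eye on the plate's centreline, so up to about 2 mm of error along the length may remain.
- The arm hid the hub in the last views, so its place over the post is worked out from the grip and the visible eye.

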